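# Find the cylindrical air stone

### The job

The cylindrical air stone is in one of the three lidded boxes: open the boxes one at a time, the smallest first and then working up in size, until you find it, and do not open any box beyond that one. Take the stone out and stand it upright in the round steel dish without dropping it. Leave every box you searched standing open so I can see which were checked, any other box shut, the other stones in their boxes, and everything else on the bench where it is.

Things in the scene. Friction and masses are not known exactly. Their poses are not given: they have to be found in the camera images.
- box_small: The smallest of three cream plastic lidded boxes, fixed to the bench: 95 (x) x 92 (y) x 53 mm tall without its lid, walls and floor 3 mm thick. Origin at the centre of its underside; z up; -x is its front (roughly towards the robot), +x the hinge side. It holds one air stone, standing near the middle of its floor. Which size stands where, and which stone is in which box, varies.
- lid_small (a joint): Opening angle of the small box's lid: 0 shut, 1.57 upright, 1.9 fully back (stop). The lid is a 95 x 92 x 5 mm, 0.1 kg plate hinged along the box's rear (+x) top edge; its front rises and swings up and back. A stiff hinge (0.1 N m friction) leaves it at whatever angle it is let go. Below about 1.6 rad an open lid leans over the box, in the way of a gripper. Above 1.2 rad it counts as standing open, below 0.05 rad as shut.
- lid_small_grip (a point): Grip point of that lid: in its upright tab handle, a block 20 mm wide (box y) x 14 mm thick x 38 mm tall on the lid's top, centred 67 mm from the hinge line. This point is 28 mm above the lid's top surface (10 mm below the tab's top), 33 mm above the hinge line when shut, and moves with the lid. The tab can be pinched from above across its 20 mm width and pivots between the fingers as the lid swings.
- lid_small_hinge (a point): Middle of that lid's hinge line (along box y), at the rear top edge of the box, 53 mm above the bench.
- box_mid: The middle-sized of three cream plastic lidded boxes, fixed to the bench: 110 (x) x 105 (y) x 56 mm tall without its lid, walls and floor 3 mm thick. Origin at the centre of its underside; z up; -x is its front (roughly towards the robot), +x the hinge side. It holds one air stone, standing near the middle of its floor. Which size stands where, and which stone is in which box, varies.
- lid_mid (a joint): Opening angle of the mid box's lid: 0 shut, 1.57 upright, 1.9 fully back (stop). The lid is a 110 x 105 x 5 mm, 0.1 kg plate hinged along the box's rear (+x) top edge; its front rises and swings up and back. A stiff hinge (0.1 N m friction) leaves it at whatever angle it is let go. Below about 1.6 rad an open lid leans over the box, in the way of a gripper. Above 1.2 rad it counts as standing open, below 0.05 rad as shut.
- lid_mid_grip (a point): Grip point of that lid: in its upright tab handle, a block 20 mm wide (box y) x 14 mm thick x 38 mm tall on the lid's top, centred 82 mm from the hinge line. This point is 28 mm above the lid's top surface (10 mm below the tab's top), 33 mm above the hinge line when shut, and moves with the lid. The tab can be pinched from above across its 20 mm width and pivots between the fingers as the lid swings.
- lid_mid_hinge (a point): Middle of that lid's hinge line (along box y), at the rear top edge of the box, 56 mm above the bench.
- box_large: The largest of three cream plastic lidded boxes, fixed to the bench: 125 (x) x 120 (y) x 60 mm tall without its lid, walls and floor 3 mm thick. Origin at the centre of its underside; z up; -x is its front (roughly towards the robot), +x the hinge side. It holds one air stone, standing near the middle of its floor. Which size stands where, and which stone is in which box, varies.
- lid_large (a joint): Opening angle of the large box's lid: 0 shut, 1.57 upright, 1.9 fully back (stop). The lid is a 125 x 120 x 5 mm, 0.1 kg plate hinged along the box's rear (+x) top edge; its front rises and swings up and back. A stiff hinge (0.1 N m friction) leaves it at whatever angle it is let go. Below about 1.6 rad an open lid leans over the box, in the way of a gripper. Above 1.2 rad it counts as standing open, below 0.05 rad as shut.
- lid_large_grip (a point): Grip point of that lid: in its upright tab handle, a block 20 mm wide (box y) x 14 mm thick x 38 mm tall on the lid's top, centred 97 mm from the hinge line. This point is 28 mm above the lid's top surface (10 mm below the tab's top), 33 mm above the hinge line when shut, and moves with the lid. The tab can be pinched from above across its 20 mm width and pivots between the fingers as the lid swings.
- lid_large_hinge (a point): Middle of that lid's hinge line (along box y), at the rear top edge of the box, 60 mm above the bench.
- stone_cyl: The wanted air stone: a grey upright cylinder 26 mm across and 38 mm tall, with a thin white hose nipple (6 mm across, 8 mm tall) on top; 0.03 to 0.05 kg. Origin at the centre of its underside, z along its axis.
- stone_block: Another air stone, not wanted: same grey material, a rectangular block 34 x 24 x 26 mm tall with the same nipple. Origin at the centre of its underside.
- stone_disc: Another air stone, not wanted: same grey material, a flat disc 42 mm across and 14 mm tall with the same nipple. Origin at the centre of its underside.
- dish: A shallow round steel dish fixed to the bench, 90 mm across its rim, 9 mm tall, flat floor about 80 mm across and 3 mm above the bench. Origin at the centre of its underside.
- jar: Bystander, loose: a clear glass jar, 42 mm across and 80 mm tall. Origin at the centre of its underside. Leave it where it is.
- dropper: Bystander, loose: an amber glass bottle, 36 mm across and 95 mm tall. Origin at the centre of its underside. Leave it where it is.
- phone: Bystander, loose: a black telephone lying flat, 75 x 150 x 9 mm. Origin at the centre of its underside. Leave it where it is.
- brush: Bystander, loose: a 170 mm brush lying flat, under 30 mm tall, its origin under its middle. Leave it where it is.
- basket: Bystander, loose: an open blue plastic basket, 150 x 220 x 60 mm. Origin at the centre of its underside. Leave it where it is.
- beaker: Bystander, loose: a clear cup, 64 mm across and 85 mm tall. Origin at the centre of its underside. Leave it where it is.
- wash: Bystander, loose: a clear bottle, 60 mm across and 150 mm tall. Origin at the centre of its underside. Leave it where it is.
There are look-alikes about, which are no part of the job. What is shaped like the box_mid but red is not meant.

How it is judged:
By the outcome, as a careful person would: the job done as asked, in the order asked, and still so for the second after the job is handed in, with the robot touching nothing.
It also fails if it takes over 72 s, if anything falls off the work surface, if the arm or the gripper's body presses on something with over 40 N, if the wrist force passes 120 N, or if a joint passes its speed limit or range.

### The arm

A 6-joint arm with a two-finger parallel gripper is mounted at the origin on the work surface. World frame = base frame: x ahead of the robot, y to its left, z up, the work surface at z = 0. Lengths are in m, angles in degrees, forces in N, time in s.
With the tool pointing down it reaches from about 0.4 to 0.825 m from the base axis. Payload 7 kg.
Tool frame: the origin (TCP) lies midway between the tips of the shut fingers; the grasp point (between the pads) lies 19 mm behind it; z points along the fingers, x is the direction in which the jaws open and shut, and the axes are right-handed (so a half turn about z gives the same grasp; the last joint's range is limited). The gripper opens to 88 mm and grips with 3 to 60 N. Pads are 19 mm wide; open, the fingers measure 130 mm over their backs; the gripper's body (78 mm by 193 mm) begins 47 mm behind the grasp point.
Start: joints at [89.903, 20.546, 0.682, 0, -70.136, -16.507], TCP at [0.193, 0.647, 0.227] pointing down, gripper open.
Joint ranges: [-176.03, 176.03], [-82.01, 121.73], [-58.28, 71.71], [-173.87, 95.51], [-174.79, -0.11], [-173.66, 173.66]. Speed limits (degrees/s): [136.94, 136.94, 172.46, 180, 180, 180].

### API

Orientations are given as [roll, pitch, yaw] about the fixed x, y, z axes, in that order (R = Rz(yaw) Ry(pitch) Rx(roll)).
In Python, from plant import ctrl, vision, nets gives the robot as it stands.
- The arm moves only by the shell command python3 -m jog 'ROWS'. ROWS is text: rows parted by semicolons, each of 7 numbers parted by spaces: the turn, a rotation vector about the tool's x, y, z in units of 0.1 rad (1.0 is 0.1 rad), then the shift along the tool's x, y, z in units of 4 cm (1.0 is 4 cm), then the opening, from -1 (shut) to 1 (fully open). In form: rx ry rz x y z jaw; .... A call has 1 to 8 rows; each row shifts and turns the commanded pose from where the row before left it, along the tool's axes as they then stand; what a row does not reach is not made up. A row lasts 1/8 s, in which the tool goes at most 62.5 mm and 10.7 degrees, less where a joint would pass 70% of its speed; a pose out of reach is approached as far as the arm can. A call with a number of a shift or a turn outside -1 to 1 is refused whole. A call with a gripper value outside its range is refused whole. The fingers move at their own pace and stop on an object; the grip force is fixed at half the most. Time passes only in rows, so rows that do not move let the fingers close. It gives the time, the measured TCP pose, the force and the opening at its end, in the units of the state.
- ctrl.get_obs(): the state, without advancing time (a new reading comes with each control period).
- vision.snapshot(name): name is "side" or "top" or "wrist"; returns (picture, depth): 384x512x3 uint8, red, green, blue; 384x512 float32, m along the optical axis (not along the pixel's ray), 0 where there is no reading.
- vision.camera_info(name): a dict with "camera_matrix" (3x3 intrinsics, pixels), "camera_from_world" (4x4, takes a point from world to camera coordinates); the wrist camera has in their place "tool_from_camera" (4x4, takes a point from camera to tool coordinates, whose origin is the TCP and whose axes are the tool frame's). Camera axes: x right, y down, z forward; pixel columns grow to the right and rows downward; lengths in m; the calibration is good to about 2 mm. The wrist camera is an equidistant fisheye: a pixel r from the principal point sees the ray r / f radians off the axis. A picture is of the moment at which its call begins: read the wrist's pose just before it. camera_info takes no time and is no camera call.
- ctrl.close_job(): hands the job in, once; it reports no verdict.
Trained networks look in the newest picture that a camera, given by its name, has taken for a name from the list of things; names that differ only in an ending like _2 or _b are one class to them, and where a whole thing is asked for, a point or a joint stands for the part that bears it (a point fixed in the world has none). Each returns a list of dicts, best first, with "score" (0 to 1); they miss things now and then, are a little off and sometimes report something else, mostly with a low value. They report only what shows in the picture. A call takes as long as a camera call. They do not tell look-alikes from the thing itself.
- nets.boxes_of(target, camera): "location" ([x, y, z] in m, in world coordinates, good to about 4 mm: the middle of the surface that is visible of it).
The state is a dict: "clock": time; "joint_pos": joint angles; "qvel": joint speeds; "tau": joint torques, N m; "tool_pos": TCP position; "orientation": TCP orientation; "force": force on the tool from outside, world axes, zero at the start; "moment": the same for the moment, N m; "opening": finger opening in m.
Only numpy, scipy, OpenCV 4.12 (cv2) and the standard library are available. Lean on these libraries where they do the work, as an engineer would, in place of code of your own. Each camera call takes 0.05 s, during which the arm holds its last target.

## Working session

There is one attempt and no reset: what is moved stays moved. The work goes in short steps, Python scripts to look and compute and a shell command to move; the robot and the scene stay as the last step left them, time stands still between calls to the robot, and variables do not carry over. Pictures are saved under pics/ and viewed, and the job is handed in when it is done.

```bash
ls; mkdir -p pics; cat > h.py <<'E'
import numpy as np, cv2
from scipy.spatial.transform import Rotation as R
from plant import ctrl, vision, nets
def snap(n,fn=None):
    o=ctrl.get_obs(); p,d=vision.snapshot(n)
    if fn: cv2.imwrite('pics/'+fn,cv2.cvtColor(p,cv2.COLOR_RGB2BGR))
    return p,d,o
def world(n,d):
    ci=vision.camera_info(n);K=np.array(ci['camera_matrix']);T=np.linalg.inv(np.array(ci['camera_from_world']))
    v,u=np.mgrid[:d.shape[0],:d.shape[1]]
    P=np.stack([(u-K[0,2])/K[0,0]*d,(v-K[1,2])/K[1,1]*d,d],-1)
    return P@T[:3,:3].T+T[:3,3]
E
python3 - <<'E'
from h import *
print(ctrl.get_obs())
for n in('top','side'):
    p,d,o=snap(n,n+'0.png'); np.save(n+'0.npy',world(n,d))
    print(n)
    for t in ['box_small','box_mid','box_large','lid_small','lid_mid','lid_large','dish','stone_cyl','jar','dropper']:
        for r in nets.boxes_of(t,n): print(t,round(r['score'],2),np.round(r['location'],3))
E
```

```text
pics
{'clock': 0.0, 'joint_pos': array([ 8.99002709e+01,  2.05911027e+01,  6.36546149e-01, -2.13149798e-02,
       -7.01345360e+01, -1.65075497e+01]), 'qvel': array([-0.01995502, -0.02438721, -0.0010107 ,  0.06545167, -0.02151719,
        0.04360918]), 'tau': array([ 1.72301275e-04, -5.82718384e+01,  2.93053293e+01,  6.99734464e+00,
        6.72531605e-03, -1.66050236e-04]), 'tool_pos': array([0.19279314, 0.64640083, 0.22564373]), 'orientation': array([-1.79993894e+02, -9.11143888e-02, -1.06614542e+02]), 'force': array([-0.02140776, -0.13805892,  0.28295464]), 'moment': array([ 0.0495547 , -0.03296913,  0.01760169]), 'opening': 0.08772767561731885}
top
box_small 0.86 [0.562 0.028 0.064]
box_small 0.45 [ 0.348 -0.248  0.015]
box_mid 0.94 [0.383 0.557 0.066]
box_mid 0.8 [0.515 0.288 0.059]
box_mid 0.69 [0.559 0.03  0.056]
box_mid 0.47 [0.562 0.033 0.06 ]
box_large 0.59 [ 0.538 -0.277  0.063]
lid_small 0.58 [0.567 0.033 0.06 ]
lid_mid 0.87 [0.382 0.564 0.061]
lid_mid 0.85 [0.52  0.293 0.063]
lid_large 0.84 [ 0.536 -0.286  0.065]
dish 0.73 [0.423 0.059 0.003]
dish 0.54 [ 0.547 -0.16   0.062]
dish 0.29 [0.516 0.29  0.062]
stone_cyl 0.26 [0.313 0.346 0.007]
jar 0.57 [ 0.536 -0.279  0.066]
jar 0.44 [0.55  0.141 0.081]
dropper 0.74 [ 0.539 -0.285  0.068]
dropper 0.6 [0.561 0.03  0.056]
dropper 0.4 [ 0.547 -0.159  0.064]
side
box_small 0.68 [ 0.56  -0.001  0.054]
box_small 0.5 [ 0.536 -0.323  0.062]
box_mid 0.95 [0.38  0.523 0.051]
box_mid 0.59 [0.512 0.253 0.06 ]
box_large 0.61 [ 0.535 -0.322  0.064]
lid_small 0.63 [0.563 0.016 0.059]
lid_mid 0.87 [0.375 0.559 0.057]
lid_mid 0.69 [0.516 0.283 0.058]
lid_large 0.83 [ 0.538 -0.291  0.064]
lid_large 0.52 [ 0.629 -0.493  0.085]
dish 0.89 [0.422 0.055 0.001]
stone_cyl 0.57 [ 0.343 -0.267  0.017]
jar 0.52 [0.545 0.131 0.052]
dropper 0.73 [ 0.556 -0.173  0.053]
dropper 0.46 [0.51  0.282 0.064]
```

View pics/top0.png

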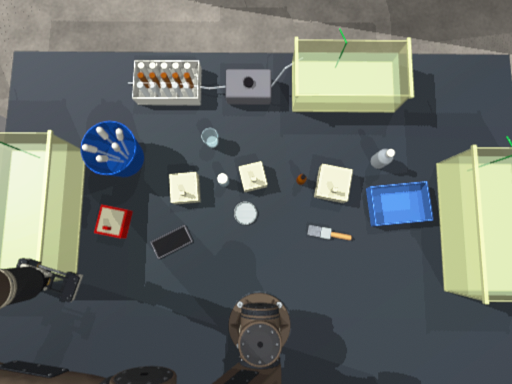

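View pics/side0.png

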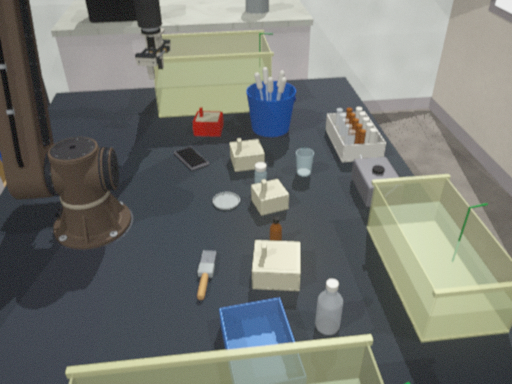

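The top view shows three cream boxes at (185,187), (253,176) and (334,183), a red look-alike at (112,221), and the dish at (245,213). The jar is at (223,179), between two boxes, the dropper at (301,179), the phone at (172,242) and the brush at (330,234). Next I'll measure lid size and yaw for each box.

```bash
python3 - <<'E'
from h import *
img=cv2.imread('pics/top0.png');W=np.load('top0.npy')
cv2.imwrite('pics/crop.png',cv2.resize(img[120:260,90:360],None,fx=2.9,fy=2.9,interpolation=cv2.INTER_CUBIC))
for nm,c in dict(a=(.518,.290),b=(.562,.03),c=(.538,-.282)).items():
    m=(abs(W[...,0]-c[0])<.09)&(abs(W[...,1]-c[1])<.09)&(W[...,2]>.045)&(W[...,2]<.072)
    im=img.astype(int); m&=(im.min(-1)>95)
    n,l,s,_=cv2.connectedComponentsWithStats(m.astype(np.uint8)); 
    k=1+np.argmax(s[1:,4]); m=l==k
    P=W[m]; r=cv2.minAreaRect(P[:,:2].astype(np.float32)); print(nm,m.sum(),np.median(P[:,2]),r)
    t=(abs(W[...,0]-c[0])<.07)&(abs(W[...,1]-c[1])<.07)&(W[...,2]>.085)
    print(' tab',t.sum(),np.round(W[t].mean(0),4) if t.any() else '', np.round(np.ptp(W[t],0),3))
c=(.423,.058);m=(abs(W[...,0]-c[0])<.07)&(abs(W[...,1]-c[1])<.07)&(img.min(-1)>110)&(W[...,2]<.02)
print('dish',cv2.minEnclosingCircle(W[m][:,:2].astype(np.float32)),np.median(W[m],0),m.sum())
for nm,c in dict(jar=(.545,.136),drop=(.55,-.16)).items():
    m=(abs(W[...,0]-c[0])<.04)&(abs(W[...,1]-c[1])<.045)&(W[...,2]>.035); print(nm,m.sum(),np.median(W[m],0),W[m].max(0),W[m].min(0))
E
```

```text
a 766 0.06288251007178414 ((0.5178889036178589, 0.29593223333358765), (0.11035162955522537, 0.10649382323026657), 6.017079830169678)
 tab 26 [0.4902 0.292  0.099 ] [0.014 0.02  0.022]
b 556 0.059936262410367536 ((0.566215455532074, 0.030509646981954575), (0.09597541391849518, 0.09168298542499542), 13.64097785949707)
 tab 23 [0.546  0.0257 0.0969] [0.016 0.019 0.016]
c 973 0.06660273963796892 ((0.5414301156997681, -0.2838268280029297), (0.12071849405765533, 0.12665453553199768), 79.76327514648438)
 tab 27 [ 0.5072 -0.2765  0.1013] [0.015 0.019 0.023]
dish ((0.4243685007095337, 0.057859163731336594), 0.047164496034383774) [0.42229612 0.05828544 0.00434788] 426
jar 103 [0.5483067  0.14458834 0.0799688 ] [0.56793586 0.16412493 0.09179648] [0.53068838 0.12507742 0.03828926]
drop 72 [ 0.55262363 -0.15733843  0.06721932] [ 0.57069084 -0.14313572  0.10246471] [ 0.53939091 -0.17804437  0.0350866 ]
```

View pics/crop.png

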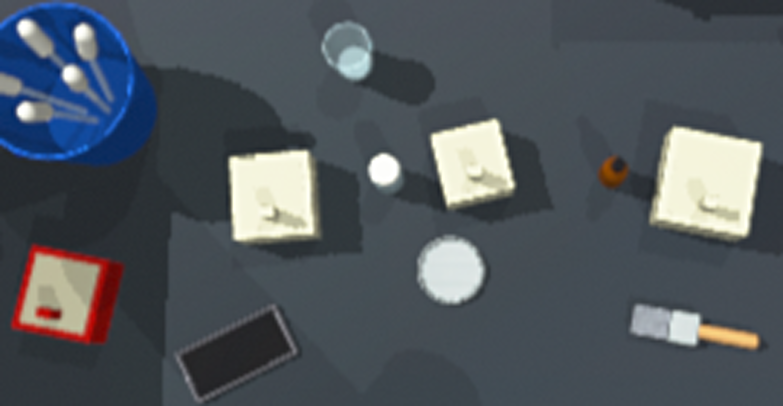

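Sizes match: (185,187) is mid, (253,176) is small and (334,183) is large. The things that could be mistaken for them are the red box at (112,221) and the other cream boxes. The lid and tab geometry gives yaws of about +6.5°, +13.6° and −10.5°. I'll turn and move above the small box first.

```bash
python3 -m jog '0 0 -0.9 0 0 0 0.2; 0 0 -0.9 0 0 0 0.2; 0 0 -0.9 0 0 0 0.2; 0 0 -0.9 0 0 0 0.2; 0 0 -0.9 0 0 0 0.2; 0 0 -0.77 0 0 0 0.2; 0 0 0 0.5 -0.15 0 0.2; 0 0 0 0.7 -0.2 0 0.2'
cat > go.py <<'E'
# usage: go.py x y z yaw [roll-free]: prints remaining tool-axis rot/shift units to reach TCP target pointing down
import sys
from h import *
o=ctrl.get_obs(); x,y,z,yaw=map(float,sys.argv[1:5]); tilt=float(sys.argv[5]) if len(sys.argv)>5 else 0
Rc=R.from_euler('xyz',o['orientation'],degrees=True)
Rt=R.from_euler('xyz',[180,0,yaw],degrees=True)*R.from_euler('x',tilt,degrees=True)
rv=(Rc.inv()*Rt).as_rotvec()*10
d=np.array([x,y,z])-o['tool_pos']
print('clock',round(o['clock'],2),'pos',np.round(o['tool_pos'],4),'ori',np.round(o['orientation'],1),'j',np.round(o['joint_pos'],0),'F',np.round(o['force'],1),'open',round(o['opening'],4))
print('rot units',np.round(rv,2),' shift now-axes',np.round(Rc.inv().apply(d)/.04,2),' shift after-rot axes',np.round(Rt.inv().apply(d)/.04,2))
E
python3 go.py .547 .026 .227 -76.4
```

```text
clock: 2.1
tool_pos: [0.2181, 0.6026, 0.2262]
orientation: [180.0, -0.0, -76.4]
force: [0.8, -1.3, 0.6]
opening: 0.0524
clock 2.1 pos [0.2181 0.6026 0.2262] ori [180.   -0.  -76.4] j [ 88.  17.  -4.  -0. -69.  16.] F [ 0.8 -1.3  0.6] open 0.0524
rot units [ 0.   -0.01 -0.01]  shift now-axes [ 1.594e+01 -4.620e+00 -1.000e-02]  shift after-rot axes [15.94 -4.6  -0.02]
```

```bash
python3 -m jog '0 0 0 0.9 -0.26 0 0.2; 0 0 0 1 -0.29 0 0.2; 0 0 0 1 -0.29 0 0.2; 0 0 0 1 -0.29 0 0.2; 0 0 0 1 -0.29 0 0.2; 0 0 0 1 -0.29 0 0.2; 0 0 0 1 -0.29 0 0.2; 0 0 0 1 -0.29 0 0.2'
python3 -m jog '0 0 0 1 -0.29 0 0.2; 0 0 0 1 -0.29 0 0.2; 0 0 0 1 -0.29 0 0.2; 0 0 0 1 -0.29 0 0.2; 0 0 0 1 -0.29 0 0.2; 0 0 0 1 -0.29 0 0.2; 0 0 0 0.8 -0.22 0 0.2; 0 0 0 0.3 -0.1 0 0.2'
python3 go.py .547 .026 .227 -76.4
```

```text
clock: 3.1
tool_pos: [0.3815, 0.3157, 0.2269]
orientation: [-180.0, 0.0, -76.5]
force: [1.0, 1.4, 0.3]
opening: 0.0526
clock: 4.1
tool_pos: [0.528, 0.0591, 0.2266]
orientation: [-180.0, -0.0, -76.6]
force: [0.3, -0.1, -0.5]
opening: 0.0525
clock 4.1 pos [0.528  0.0591 0.2266] ori [-180.    -0.   -76.6] j [ 28.   7. -17.   0. -66.  76.] F [ 0.3 -0.1 -0.5] open 0.0525
rot units [-0.   -0.   -0.03]  shift now-axes [ 0.91 -0.27 -0.01]  shift after-rot axes [ 0.92 -0.27 -0.01]
```

```bash
python3 -m jog '0 0 0 0.6 -0.17 0 0.2; 0 0 0 0.32 -0.1 0 0.2; 0 0 0 0 0 0 0.2'
python3 - <<'E'
from h import *
p,d,o=snap('wrist','w1.png'); print(o['tool_pos'],vision.camera_info('wrist'))
for t in ['lid_small_grip','lid_small','jar']:
    for r in nets.boxes_of(t,'wrist'): print(t,round(r['score'],2),np.round(r['location'],3))
E
```

```text
clock: 4.47
tool_pos: [0.547, 0.0275, 0.2265]
orientation: [180.0, 0.0, -76.5]
force: [0.0, 0.1, -1.0]
opening: 0.0528
[0.54701851 0.0275083  0.22646928] {'camera_matrix': array([[297.31863964,   0.        , 254.44200085],
       [  0.        , 297.31863964, 193.26901685],
       [  0.        ,   0.        ,   1.        ]]), 'tool_from_camera': array([[ 9.99999712e-01, -1.92204396e-04,  7.33984082e-04,
        -7.10084450e-04],
       [-2.43129423e-05,  9.58767450e-01,  2.84191795e-01,
        -7.70289325e-02],
       [-7.58342959e-04, -2.84191731e-01,  9.58767169e-01,
        -1.57518179e-01],
       [ 0.00000000e+00,  0.00000000e+00,  0.00000000e+00,
         1.00000000e+00]])}
lid_small_grip 0.89 [0.568 0.029 0.058]
lid_small_grip 0.16 [ 0.576 -0.258  0.069]
lid_small 0.97 [0.568 0.031 0.06 ]
lid_small 0.55 [0.52  0.286 0.063]
jar 0.58 [0.556 0.14  0.075]
```

View pics/w1.png

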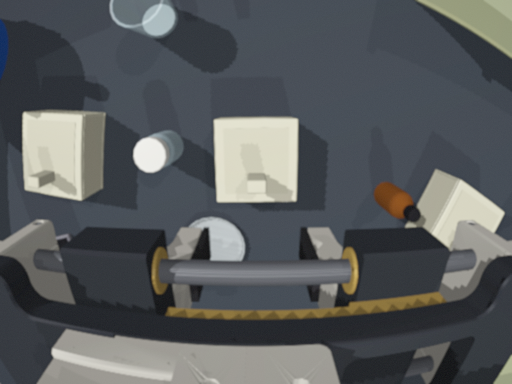

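The wrist view shows the small box square to the tool, with its tab at (257,184). I'll refine the position with the wrist depth.

```bash
cat >> h.py <<'E'
def wristworld(d,o):
    ci=vision.camera_info('wrist');K=np.array(ci['camera_matrix']);T=np.array(ci['tool_from_camera'])
    v,u=np.mgrid[:d.shape[0],:d.shape[1]]
    x=(u-K[0,2])/K[0,0];y=(v-K[1,2])/K[1,1];r=np.hypot(x,y)+1e-9
    s=np.tan(np.minimum(r,1.5))/r
    P=np.stack([x*s*d,y*s*d,d],-1)
    P=P@T[:3,:3].T+T[:3,3]
    return P@R.from_euler('xyz',o['orientation'],degrees=True).as_matrix().T+o['tool_pos']
E
python3 - <<'E'
from h import *
p,d,o=snap('wrist'); W=wristworld(d,o)
X=W[100:215,200:310].reshape(-1,3); I=p[100:215,200:310].reshape(-1,3).astype(int)
m=(X[:,2]>.05)&(X[:,2]<.07)&(I.min(1)>110)
print(cv2.minAreaRect(X[m][:,:2].astype(np.float32)),np.median(X[m],0))
t=X[(X[:,2]>.09)&(X[:,2]<.11)]; print(len(t),t.mean(0),np.ptp(t,0), cv2.minAreaRect(t[:,:2].astype(np.float32)))
E
```

```text
((0.5649295449256897, 0.030268516391515732), (0.09518806636333466, 0.09304016828536987), 13.72193717956543) [0.56895763 0.03288759 0.05841716]
288 [0.5464887  0.02581621 0.09545545] [0.01720373 0.02096763 0.00758421] ((0.5459126830101013, 0.025625193491578102), (0.01423324178904295, 0.01931888796389103), 13.943452835083008)
```

```bash
python3 -m jog '0 0 0 0.04 0.035 0.6 0; 0 0 0 0 0 0.9 0; 0 0 0 0 0 0.9 0; 0 0 0 0 0 0.8 0; 0 0 0 0 0 0.5 0; 0 0 0 0 0 0.28 0; 0 0 0 0 0 0 0'
python3 go.py .546 .0257 .067 -76.4
```

```text
clock: 5.6
tool_pos: [0.5458, 0.0262, 0.067]
orientation: [179.9, -0.0, -76.4]
force: [0.2, 0.7, -0.2]
opening: 0.0439
clock 5.6 pos [0.5458 0.0262 0.067 ] ori [179.9  -0.  -76.4] j [ 23.  18. -27.   0. -45.  80.] F [ 0.2  0.7 -0.2] open 0.0439
rot units [ 0.01 -0.    0.  ]  shift now-axes [ 0.01 -0.    0.  ]  shift after-rot axes [ 0.01 -0.    0.  ]
```

```bash
python3 -m jog '0 0 0 0 0 0 -1; 0 0 0 0 0 0 -1; 0 0 0 0 0 0 -1'
cat > arc.py <<'E'
import numpy as np,sys
a=float(sys.argv[1]); th=np.radians(list(map(float,sys.argv[2:]))); r=np.hypot(a,.033);p=np.arctan2(.033,a)+th
b=-r*np.cos(p);z=r*np.sin(p)
print('dy',np.round(-np.diff(b)/.04,3));print('dz',np.round(-np.diff(z)/.04,3)); print('tot back',b-b[0],'z',z-z[0])
E
python3 arc.py .067 0 4 12 20 28 36 44 52 60 68 76 84 91 97 101
```

```text
clock: 5.98
tool_pos: [0.5465, 0.0257, 0.0681]
orientation: [-179.9, -0.0, -76.4]
force: [5.8, -15.7, -1.1]
opening: 0.0199
dy [-0.062 -0.147 -0.175 -0.2   -0.221 -0.238 -0.251 -0.258 -0.26  -0.258
 -0.25  -0.209 -0.169 -0.106]
dz [-0.115 -0.215 -0.193 -0.167 -0.137 -0.105 -0.071 -0.035  0.001  0.037
  0.073  0.092  0.098  0.075]
tot back [0.         0.00246517 0.0083252  0.01532726 0.02333507 0.03219277
 0.04172796 0.05175504 0.06207884 0.07249843 0.08281099 0.09281582
 0.10116429 0.10791927 0.1121779 ] z [0.         0.0045933  0.01320895 0.02092521 0.02759187 0.03307917
 0.03728032 0.04011355 0.0415237  0.04148334 0.03999324 0.03708241
 0.03341387 0.0294789  0.02647232]
```

```bash
python3 -m jog '0 0 0 0.012 -0.06 -0.11 -1; 0 0 0 0 -0.147 -0.21 -1; 0 0 0 0 -0.175 -0.19 -1'
python3 -m jog '0 0 0 0 -0.2 -0.167 -1; 0 0 0 0 -0.22 -0.137 -1; 0 0 0 0 -0.24 -0.105 -1;0 0 0 0 -0.25 -0.07 -1'; python3 go.py .546 .0257 .067 -76.4
```

```text
clock: 6.35
tool_pos: [0.559, 0.0285, 0.0874]
orientation: [179.7, -0.0, -76.4]
force: [-4.6, -2.9, -5.7]
opening: 0.0195
clock: 6.85
tool_pos: [0.5954, 0.0375, 0.1078]
orientation: [179.8, 0.0, -76.4]
force: [-6.2, 0.2, 0.8]
opening: 0.0196
clock 6.85 pos [0.5954 0.0375 0.1078] ori [179.8   0.  -76.4] j [ 22.  19. -18.  -0. -53.  81.] F [-6.2  0.2  0.8] open 0.0196
rot units [ 0.03  0.   -0.  ]  shift now-axes [-0.    1.27  1.02]  shift after-rot axes [-0.    1.27  1.02]
```

```bash
python3 -m jog '0 0 0 0 -0.26 -0.03 -1; 0 0 0 0 -0.26 0 -1; 0 0 0 0 -0.26 0.037 -1;0 0 0 0 -0.25 0.073 -1;0 0 0 0 -0.21 0.092 -1;0 0 0 0 -0.17 0.1 -1;0 0 0 0 -0.1 0.07 -1; 0 0 0 0 0 0 -1';  python3 go.py .546 .0257 .067 -76.4; python3 - <<'E'
from h import *
snap('side','s1.png')
E
```

```text
clock: 7.85
tool_pos: [0.6576, 0.0531, 0.0949]
orientation: [-179.7, 0.0, -76.4]
force: [1.4, 2.5, 4.7]
opening: 0.0195
clock 7.85 pos [0.6576 0.0531 0.0949] ori [-179.7    0.   -76.4] j [ 22.  25. -11.   0. -54.  82.] F [1.4 2.5 4.7] open 0.0195
rot units [-0.05  0.    0.01]  shift now-axes [0.01 2.88 0.69]  shift after-rot axes [0.01 2.87 0.7 ]
```

View pics/s1.png

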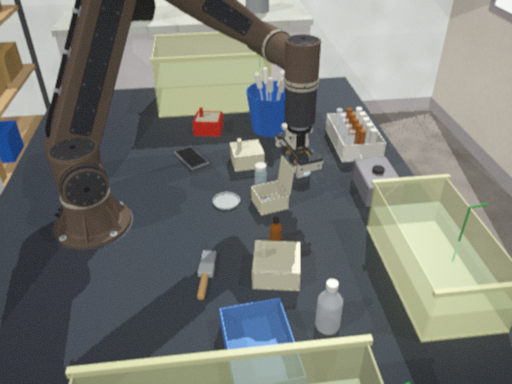

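```bash
python3 -m jog '0 0 0 0 0 0 0; 0 0 0 0 0 0 0; 0 0 0 0 0 -0.5 0.1; 0 0 0 0 0 -1 0.1; 0 0 0 0 0 -1 0.1; 0 0 0 0 0 -0.9 0.1; 0 0 0 0 0.8 -0.1 0.1; 0 0 0 0 1 0 0.1'
python3 -m jog '0 0 0 0 1 0 0; 0 0 0 0 1 0 0; 0 0 0 0 0.3 0 0; 0 0 0 0 0 0 0'
python3 - <<'E'
from h import *
snap('wrist','w2.png')
for t in ['stone_cyl','stone_block','stone_disc','lid_small']:
    for r in nets.boxes_of(t,'wrist'): print(t,round(r['score'],2),np.round(r['location'],3))
E
python3 go.py .546 .0257 .067 -76.4
```

```text
clock: 8.9
tool_pos: [0.5845, 0.0346, 0.2332]
orientation: [180.0, -0.0, -76.4]
force: [-0.3, -0.1, 0.3]
opening: 0.0484
clock: 9.4
tool_pos: [0.4955, 0.0132, 0.2337]
orientation: [-179.9, 0.0, -76.4]
force: [0.3, -0.1, -0.2]
opening: 0.0442
stone_block 0.5 [0.597 0.042 0.045]
stone_disc 0.64 [0.598 0.044 0.048]
stone_disc 0.6 [0.56  0.026 0.014]
stone_disc 0.56 [ 0.548 -0.271  0.065]
lid_small 0.72 [0.621 0.049 0.12 ]
clock 9.65 pos [0.4964 0.0136 0.2328] ori [180.   -0.  -76.4] j [ 24.   3. -21.   0. -66.  79.] F [ 0.3  0.1 -0.5] open 0.044
rot units [ 0.01 -0.   -0.  ]  shift now-axes [-0.   -1.28  4.14]  shift after-rot axes [-0.   -1.28  4.15]
```

View pics/w2.png

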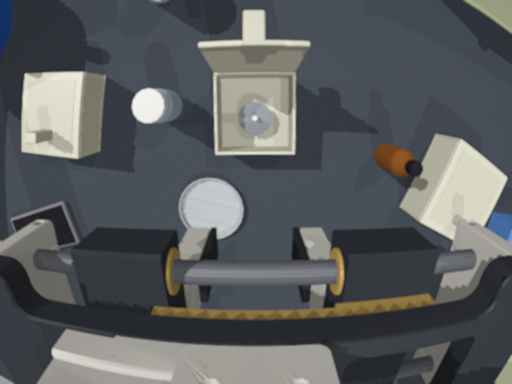

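A round stone shows at (255,118). It is about 36 px wide against the box's 80 px, so it looks like the disc. I'll confirm from its height, and measure the dish and the lid angle at the same time.

```bash
python3 - <<'E'
from h import *
p,d,o=snap('wrist'); W=wristworld(d,o)
print(np.round(W[105:134:4,255],4)); 
g=W[112:126,244:268].reshape(-1,3);print(np.median(g,0))
I=p.astype(int); X=W[76:160,215:300];m=(X[...,2]<.03)&(X[...,2]>.012)
print('stone extents',np.ptp(X[m],0),X[m].mean(0))
l=W[45:70,230:280].reshape(-1,3); print('lid pts',np.round(W[45:72:5,235],3))
X=W[170:245,170:250];m=(I[170:245,170:250].min(-1)>110)&(X[...,2]<.02)
print('dish',cv2.minEnclosingCircle(X[m][:,:2].astype(np.float32)),np.median(X[m],0))
E
```

```text
[[0.5744 0.0321 0.0158]
 [0.5695 0.0309 0.0161]
 [0.5646 0.0297 0.0166]
 [0.5599 0.0286 0.0245]
 [0.5547 0.0273 0.0155]
 [0.5499 0.0262 0.017 ]
 [0.545  0.025  0.0167]
 [0.5401 0.0238 0.0173]]
[0.55806738 0.02758989 0.01646176]
stone extents [0.10640331 0.10574053 0.01798803] [0.55914881 0.02920113 0.01819783]
lid pts [[0.618 0.06  0.147]
 [0.616 0.06  0.136]
 [0.614 0.06  0.121]
 [0.612 0.061 0.106]
 [0.609 0.061 0.087]
 [0.607 0.062 0.064]]
dish ((0.412537157535553, 0.06569838523864746), 0.05724646523594856) [0.42641902 0.05865633 0.0026033 ]
```

Its top sits at 16.6 mm, so it is the disc, 14 mm tall on a 3 mm floor. The small lid stands at about 98°. Next is the mid box.

```bash
python3 -m jog '0 0 0.6 0 0 0 0; 0 0 0.6 0 0 0 0; 0 0 0 -0.8 -0.07 0 0; 0 0 0 -1 -0.09 0 0; 0 0 0 -1 -0.09 0 0; 0 0 0 -1 -0.09 0 0; 0 0 0 -1 -0.09 0 0; 0 0 0 -1 -0.09 0 0'
python3 -m jog '0 0 0 -0.7 -0.07 0 0; 0 0 0 -0.37 -0.04 0 0; 0 0 0 0 0 0 0'
python3 - <<'E'
from h import *
p,d,o=snap('wrist','w3.png'); W=wristworld(d,o); np.save('w3.npy',W)
i,j=np.where(W[...,2]>.0)
m0=(abs(W[...,0]-.518)<.085)&(abs(W[...,1]-.296)<.085)
m=m0&(W[...,2]>.054)&(W[...,2]<.068)&(p.min(-1)>105)
m=cv2.morphologyEx(m.astype(np.uint8),cv2.MORPH_OPEN,np.ones((3,3)))>0
print(m.sum(),cv2.minAreaRect(W[m][:,:2].astype(np.float32)),np.median(W[m],0))
t=W[m0&(W[...,2]>.092)&(W[...,2]<.11)]; print(len(t),t.mean(0),cv2.minAreaRect(t[:,:2].astype(np.float32)))
E
python3 go.py .4902 .292 .07 -83.5
```

```text
clock: 10.7
tool_pos: [0.4894, 0.2478, 0.2329]
orientation: [180.0, -0.0, -83.3]
force: [1.3, 0.7, -0.2]
opening: 0.0438
clock: 11.08
tool_pos: [0.4886, 0.2897, 0.2328]
orientation: [180.0, -0.0, -83.2]
force: [0.0, -0.1, -0.3]
opening: 0.0437
8522 ((0.5169144868850708, 0.2960524559020996), (0.1101347953081131, 0.10574863851070404), 5.470733642578125) [0.52136412 0.29690595 0.0614236 ]
266 [0.4909579  0.29357579 0.09856391] ((0.4906120300292969, 0.29339689016342163), (0.013283236883580685, 0.01950814016163349), 7.4260334968566895)
clock 11.12 pos [0.4886 0.289  0.233 ] ori [180.   -0.  -83.3] j [ 50.  10. -13.   0. -67.  46.] F [ 0.2 -1.   0.4] open 0.0437
rot units [ 0.01 -0.01  0.04]  shift now-axes [-0.07 -0.05  4.07]  shift after-rot axes [-0.07 -0.05  4.07]
```

View pics/w3.png

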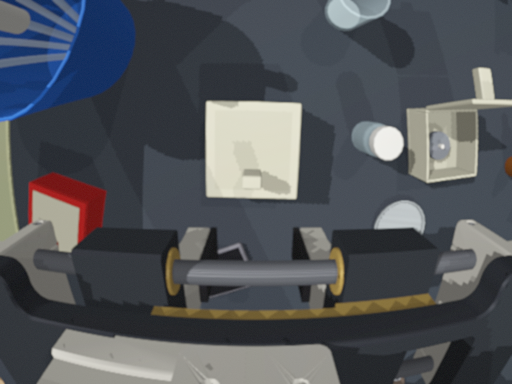

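The cream mid box is at (253,150) with its tab at (252,180). The red look-alike at (65,215) is left alone. I'll descend and grip the tab.

```bash
python3 -m jog '0 0 0.2 -0.1 -0.06 0.6 0; 0 0 0 0 0 0.9 0; 0 0 0 0 0 0.9 0; 0 0 0 0 0 0.8 0; 0 0 0 0 0 0.55 0; 0 0 0 0 0 0.3 0; 0 0 0 0 0 0 0'
python3 go.py .4906 .2934 .07 -84.5; python3 arc.py .082 0 4 11 18 25 32 39 46 53 60 67 74 81 88 94 98 101
```

```text
clock: 12.0
tool_pos: [0.4905, 0.2927, 0.071]
orientation: [180.0, -0.0, -84.5]
force: [0.3, 0.3, 0.4]
opening: 0.0438
clock 12.0 pos [0.4905 0.2927 0.071 ] ori [180.   -0.  -84.5] j [ 50.  19. -24.   0. -47.  45.] F [0.3 0.3 0.4] open 0.0438
rot units [ 0.01 -0.01  0.01]  shift now-axes [-0.02 -0.    0.02]  shift after-rot axes [-0.02 -0.    0.02]
dy [-0.063 -0.133 -0.16  -0.185 -0.208 -0.227 -0.243 -0.256 -0.264 -0.269
 -0.27  -0.266 -0.259 -0.213 -0.136 -0.099]
dz [-0.141 -0.235 -0.217 -0.196 -0.172 -0.145 -0.116 -0.086 -0.054 -0.022
  0.011  0.044  0.076  0.09   0.072  0.06 ]
tot back [0.         0.00250171 0.00780327 0.01421093 0.02162916 0.02994739
 0.0390416  0.04877623 0.05900614 0.06957884 0.08033671 0.09111937
 0.10176609 0.11211814 0.12063964 0.12609104 0.13004003] z [0.         0.00563964 0.01504003 0.02372426 0.03156285 0.03843897
 0.04425009 0.04890959 0.05234801 0.05451408 0.05537553 0.05491949
 0.05315278 0.05010173 0.04649829 0.04360927 0.04119673]
```

```bash
python3 -m jog '0 0 0 -0.02 0 0.02 -1; 0 0 0 0 0 0 -1; 0 0 0 0 0 0 -1'
python3 -m jog '0 0 0 0 -0.06 -0.14 -1; 0 0 0 0 -0.133 -0.235 -1; 0 0 0 0 -0.16 -0.217 -1;0 0 0 0 -0.185 -0.196 -1; 0 0 0 0 -0.208 -0.172 -1; 0 0 0 0 -0.227 -0.145 -1;0 0 0 0 -0.243 -0.116 -1; 0 0 0 0 -0.256 -0.086 -1'; python3 go.py .4906 .2934 .07 -84.5
```

```text
clock: 12.38
tool_pos: [0.4906, 0.2934, 0.0711]
orientation: [-180.0, -0.1, -84.4]
force: [8.3, -12.1, 4.7]
opening: 0.0197
clock: 13.38
tool_pos: [0.5483, 0.2986, 0.1235]
orientation: [179.9, -0.1, -84.4]
force: [-4.5, -5.3, 0.2]
opening: 0.0196
clock 13.38 pos [0.5483 0.2986 0.1235] ori [ 1.799e+02 -1.000e-01 -8.440e+01] j [ 46.  21. -14.  -0. -56.  49.] F [-4.5 -5.3  0.2] open 0.0196
rot units [ 0.03 -0.02  0.01]  shift now-axes [-0.01  1.44  1.34]  shift after-rot axes [-0.01  1.45  1.34]
```

```bash
python3 -m jog '0 0 0 0 -0.264 -0.054 -1; 0 0 0 0 -0.27 -0.022 -1; 0 0 0 0 -0.27 0.011 -1;0 0 0 0 -0.266 0.044 -1; 0 0 0 0 -0.26 0.076 -1; 0 0 0 0 -0.213 0.09 -1;0 0 0 0 -0.136 0.072 -1; 0 0 0 0 -0.1 0.06 -1'; python3 -m jog '0 0 0 0 0 0 -1'; python3 go.py .4906 .2934 .07 -84.5
```

```text
clock: 14.38
tool_pos: [0.6212, 0.3054, 0.1136]
orientation: [-179.9, -0.1, -84.4]
force: [-0.6, -7.9, 4.2]
opening: 0.0197
clock: 14.5
tool_pos: [0.6215, 0.3054, 0.1135]
orientation: [-179.9, -0.1, -84.4]
force: [1.5, -8.6, 2.7]
opening: 0.0195
clock 14.5 pos [0.6215 0.3054 0.1135] ori [-1.799e+02 -1.000e-01 -8.440e+01] j [ 42.  27.  -5.   0. -58.  53.] F [ 1.5 -8.6  2.7] open 0.0195
rot units [-0.02 -0.02  0.01]  shift now-axes [-0.02  3.29  1.08]  shift after-rot axes [-0.01  3.29  1.09]
```

```bash
python3 -m jog '0 0 0 0 0 0 0; 0 0 0 0 0 0 0; 0 0 0 0 0 -0.5 0; 0 0 0 0 0 -1 0; 0 0 0 0 0 -1 0; 0 0 0 0 0 -0.8 0; 0 0 0 0 0.8 0 0; 0 0 0 0 1 0 0'
python3 -m jog '0 0 0 0 1 0 0; 0 0 0 0 1 0 0; 0 0 0 0 0.4 0 0; 0 0 0 0 0 0 0'
python3 - <<'E'
from h import *
p,d,o=snap('wrist','w4.png'); np.save('w4.npy',wristworld(d,o))
for t in ['stone_cyl','stone_block','stone_disc']:
    for r in nets.boxes_of(t,'wrist'): print(t,round(r['score'],2),np.round(r['location'],3))
E
python3 go.py .4906 .2934 .07 -84.5
```

```text
clock: 15.5
tool_pos: [0.5481, 0.3006, 0.2443]
orientation: [-179.9, 0.1, -84.4]
force: [-0.3, 0.5, -0.1]
opening: 0.044
clock: 16.0
tool_pos: [0.4524, 0.2913, 0.2448]
orientation: [-179.9, 0.1, -84.3]
force: [0.5, 0.3, 0.0]
opening: 0.0438
stone_cyl 0.81 [0.51  0.298 0.042]
stone_disc 0.74 [0.561 0.027 0.015]
clock 16.2 pos [0.4534 0.2909 0.2435] ori [180.   -0.  -84.5] j [ 54.   7. -15.   0. -68.  42.] F [ 0.3  0.3 -0.4] open 0.0438
rot units [ 0.   -0.    0.01]  shift now-axes [ 0.03 -0.93  4.34]  shift after-rot axes [ 0.03 -0.93  4.34]
```

View pics/w4.png

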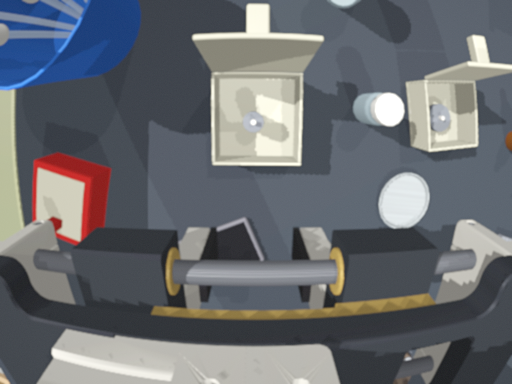

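The mid box holds a narrow round stone at (253,121), which looks like the cylinder. I'll check its height and width, the dish, and the lid angle.

```bash
python3 - <<'E'
from h import *
W=np.load('w4.npy')
S=W[95:150,225:285].reshape(-1,3)
t=S[(S[:,2]>.036)&(S[:,2]<.045)&(abs(S[:,0]-.51)<.03)]; print('top',len(t),np.median(t[:,2]),cv2.minEnclosingCircle(t[:,:2].astype(np.float32)),t.mean(0))
n=S[(S[:,2]>.045)&(S[:,2]<.055)&(abs(S[:,0]-.51)<.03)&(abs(S[:,1]-.297)<.03)]; print('nip',len(n),n.mean(0),n[:,2].max())
print('lid',np.round(W[42:72:6,235],3))
m0=(abs(W[...,0]-.517)<.08)&(abs(W[...,1]-.296)<.08)&(W[...,2]>.05)&(W[...,2]<.06);
T=np.load('top0.npy');img=cv2.imread('pics/top0.png')
m=(abs(T[...,0]-.423)<.06)&(abs(T[...,1]-.058)<.06)&(img.min(-1)>110);P=T[m]
print('dish top cam',P[:,:2].mean(0),P.min(0),P.max(0))
D=W[165:235,372:438].reshape(-1,3);k=(D[:,2]>.0015)&(D[:,2]<.02)&(np.hypot(D[:,0]-.424,D[:,1]-.058)<.06)
print('dish wrist',k.sum(),D[k].mean(0),D[k].min(0),D[k].max(0))
E
```

```text
top 326 0.04026792527958015 ((0.5119105577468872, 0.29976996779441833), 0.013011815026402473) [0.51177714 0.29984865 0.04032789]
nip 22 [0.51206026 0.29984696 0.04851864] 0.05006002766261719
lid [[0.583 0.321 0.156]
 [0.581 0.322 0.14 ]
 [0.579 0.323 0.121]
 [0.576 0.324 0.103]
 [0.573 0.325 0.077]]
dish top cam [0.42352941 0.058636  ] [ 0.3786901   0.01441477 -0.00809198] [0.4705652  0.1018337  0.01524604]
dish wrist 2040 [0.42316986 0.05786252 0.00357009] [0.37979747 0.00586785 0.00150004] [0.47356304 0.11092665 0.01031225]
```

It is the cylinder: 26 mm across with its top at about 41 mm. The lid is at about 100°, so I'll grasp with the jaw opened to about 36 mm.

```bash
python3 -m jog '0 0 0 -0.04 -0.75 0 -0.18; 0 0 0 -0.04 -0.73 0 -0.18; 0 0 0 0 0 0.7 -0.18; 0 0 0 0 0 0.9 -0.18; 0 0 0 0 0 0.9 -0.18; 0 0 0 0 0 0.8 -0.18; 0 0 0 0 0 0.4 -0.18; 0 0 0 0 0 0 -0.18'
python3 go.py .512 .2998 .012 -84.5
```

```text
clock: 17.2
tool_pos: [0.5113, 0.299, 0.0945]
orientation: [179.9, -0.1, -84.5]
force: [0.0, -0.6, 0.2]
opening: 0.0361
clock 17.2 pos [0.5113 0.299  0.0945] ori [ 1.799e+02 -1.000e-01 -8.450e+01] j [ 49.  20. -20.   0. -51.  46.] F [ 0.  -0.6  0.2] open 0.0361
rot units [ 0.02 -0.02  0.01]  shift now-axes [-0.02 -0.02  2.06]  shift after-rot axes [-0.02 -0.02  2.06]
```

```bash
python3 -m jog '0 0 0 -0.02 -0.02 0.5 -0.18; 0 0 0 0 0 0.5 -0.18; 0 0 0 0 0 0.4 -0.18; 0 0 0 0 0 0.3 -0.18; 0 0 0 0 0 0.2 -0.18; 0 0 0 0 0 0.15 -0.18; 0 0 0 0 0 0 -0.18'
python3 go.py .512 .2998 .012 -84.5
```

```text
clock: 18.08
tool_pos: [0.5119, 0.3003, 0.0134]
orientation: [180.0, -0.0, -84.4]
force: [-0.3, 0.5, 0.8]
opening: 0.0358
clock 18.07 pos [0.5119 0.3003 0.0134] ori [180.   -0.  -84.4] j [ 49.  25. -24.   0. -41.  46.] F [-0.3  0.5  0.8] open 0.0358
rot units [ 0.   -0.    0.01]  shift now-axes [ 0.01 -0.    0.04]  shift after-rot axes [ 0.01 -0.    0.04]
```

```bash
python3 -m jog '0 0 0 0.01 0 0 -1; 0 0 0 0 0 0 -1; 0 0 0 0 0 0 -1; 0 0 0 0 0 0 -1'
python3 go.py .512 .2998 .012 -84.5
python3 -m jog '0 0 0 0 0 -0.15 -1; 0 0 0 0 0 -0.4 -1; 0 0 0 0 0 -0.6 -1; 0 0 0 0 0 -0.7 -1; 0 0 0 0 0 -0.7 -1; 0 0 0 0 0 -0.7 -1; 0 0 0 0 0 -0.4 -1; 0 0 0 0 0 -0.2 -1'
python3 go.py .4238 .0583 .014 -84.5
python3 - <<'E'
from h import *
snap('side','s2.png')
E
```

```text
clock: 18.58
tool_pos: [0.5123, 0.3002, 0.0141]
orientation: [-180.0, 0.0, -84.4]
force: [0.5, -0.3, 2.8]
opening: 0.0254
clock 18.57 pos [0.5123 0.3002 0.0141] ori [-180.     0.   -84.4] j [ 49.  25. -24.   0. -41.  46.] F [ 0.5 -0.3  2.8] open 0.0254
rot units [-0.01  0.    0.01]  shift now-axes [0.01 0.01 0.05]  shift after-rot axes [0.01 0.01 0.05]
clock: 19.58
tool_pos: [0.5121, 0.3002, 0.1689]
orientation: [-179.9, 0.1, -84.4]
force: [-0.2, -0.0, -1.5]
opening: 0.0251
clock 19.57 pos [0.5121 0.3002 0.1689] ori [-1.799e+02  1.000e-01 -8.440e+01] j [ 49.  15. -15.  -0. -60.  46.] F [-0.2 -0.  -1.5] open 0.0251
rot units [-0.01  0.01  0.01]  shift now-axes [5.81 2.79 3.86]  shift after-rot axes [5.81 2.78 3.87]
```

View pics/s2.png

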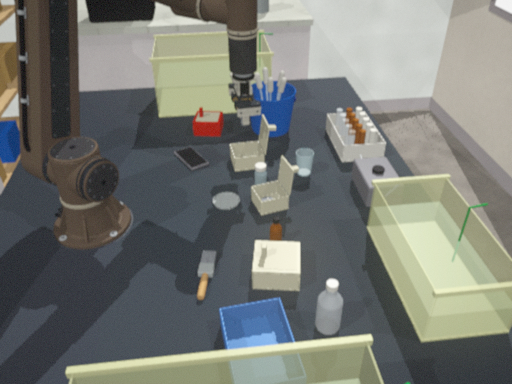

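The stone is held with the opening at 25 mm, and both boxes stand open. Next, carry it to above the dish.

```bash
python3 -m jog '0 0 0 0.4 0.19 0 -1; 0 0 0 0.8 0.385 0 -1; 0 0 0 0.9 0.43 0 -1; 0 0 0 0.9 0.43 0 -1; 0 0 0 0.9 0.43 0 -1; 0 0 0 0.9 0.43 0 -1; 0 0 0 0.7 0.34 0 -1; 0 0 0 0.31 0.15 0 -1'
python3 -m jog '0 0 0 0 0 0.3 -1; 0 0 0 0 0 0.6 -1; 0 0 0 0 0 0.7 -1; 0 0 0 0 0 0.6 -1; 0 0 0 0 0 0.5 -1; 0 0 0 0 0 0.3 -1; 0 0 0 0 0 0.2 -1; 0 0 0 0 0 0 -1'
python3 go.py .4238 .0583 .014 -84.5
python3 - <<'E'
from h import *
snap('side','s3.png')
p,d,o=snap('wrist','w5.png'); W=wristworld(d,o)
im=cv2.imread('pics/s3.png');cv2.imwrite('pics/s3c.png',cv2.resize(im[140:230,170:300],None,fx=5,fy=5,interpolation=cv2.INTER_CUBIC))
E
```

```text
clock: 20.62
tool_pos: [0.4221, 0.0559, 0.1669]
orientation: [179.9, -0.0, -84.5]
force: [0.4, 1.1, -0.9]
opening: 0.0253
clock: 21.62
tool_pos: [0.4236, 0.0579, 0.0392]
orientation: [180.0, -0.0, -84.4]
force: [-0.2, 0.8, -0.4]
opening: 0.0251
clock 21.62 pos [0.4236 0.0579 0.0392] ori [180.   -0.  -84.4] j [ 34.  10. -43.   0. -36.  61.] F [-0.2  0.8 -0.4] open 0.0251
rot units [ 0.01 -0.    0.01]  shift now-axes [-0.01 -0.01  0.63]  shift after-rot axes [-0.01 -0.01  0.63]
```

View pics/s3c.png

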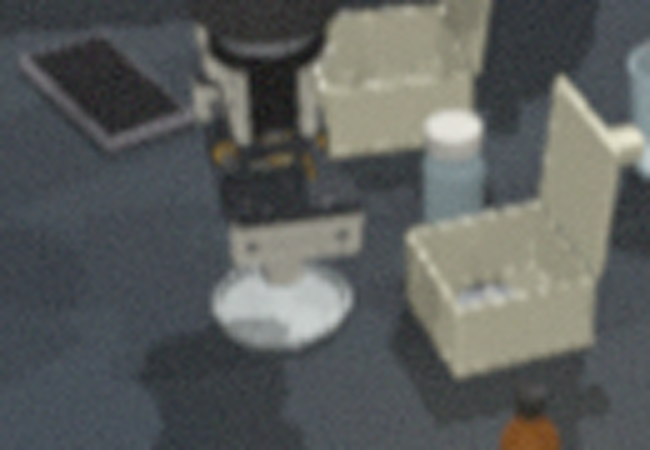

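View pics/w5.png

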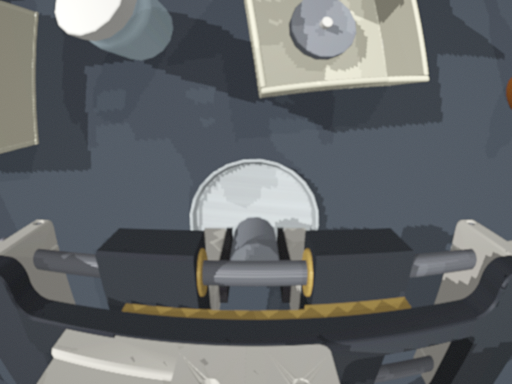

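The stone hangs upright over the dish's middle. I'll lower it gently, down to the grasp height because both floors are at 3 mm.

```bash
python3 -m jog '0 0 0 0 0 0.2 -1; 0 0 0 0 0 0.2 -1; 0 0 0 0 0 0.1 -1; 0 0 0 0 0 0.06 -1; 0 0 0 0 0 0.03 -1; 0 0 0 0 0 0 -1; 0 0 0 0 0 0 -1'
python3 go.py .4238 .0583 .014 -84.5
```

```text
clock: 22.6
tool_pos: [0.4238, 0.0579, 0.0162]
orientation: [-180.0, 0.0, -84.4]
force: [-0.9, -0.0, 0.1]
opening: 0.0251
clock 22.6 pos [0.4238 0.0579 0.0162] ori [-180.     0.   -84.4] j [ 34.  13. -45.   0. -32.  61.] F [-0.9 -0.   0.1] open 0.0251
rot units [-0.    0.    0.01]  shift now-axes [-0.01 -0.    0.05]  shift after-rot axes [-0.01 -0.    0.05]
```

```bash
python3 -m jog '0 0 0 0 0 0.025 -1; 0 0 0 0 0 0.015 -1; 0 0 0 0 0 0 -1'
python3 -m jog '0 0 0 0 0 0.015 -1; 0 0 0 0 0 0 -1; 0 0 0 0 0 0 -1'
```

```text
clock: 22.98
tool_pos: [0.4237, 0.0579, 0.0144]
orientation: [180.0, -0.0, -84.4]
force: [0.4, -0.9, -1.2]
opening: 0.0253
clock: 23.35
tool_pos: [0.4237, 0.0579, 0.014]
orientation: [-180.0, 0.0, -84.4]
force: [-1.5, 0.1, 4.8]
opening: 0.025
```

There's about 5 N of upward contact, so it is seated. Release and rise straight up.

```bash
python3 -m jog '0 0 0 0 0 0 -0.2; 0 0 0 0 0 0 -0.2; 0 0 0 0 0 -0.1 -0.2; 0 0 0 0 0 -0.3 -0.2; 0 0 0 0 0 -0.5 -0.2; 0 0 0 0 0 -0.8 -0.2; 0 0 0 0 0 -0.9 -0.2; 0 0 0 0 0 -0.9 -0.2'
python3 -m jog '0 0 0 -0.7 0 -0.9 -0.2; 0 0 0 -1 0 -0.5 -0.2; 0 0 0 -1 0 0 -0.2; 0 0 0 -1 0 0 -0.2; 0 0 0 -0.6 0 0 -0.2; 0 0 0 0 0 0 -0.2'
python3 - <<'E'
from h import *
p,d,o=snap('top','t9.png'); T=world('top',d); snap('side','s9.png')
a=cv2.imread('pics/t9.png');b=cv2.imread('pics/s9.png')
c=np.hstack([cv2.resize(a[130:260,90:360],(800,385))]);cv2.imwrite('pics/t9c.png',c)
cv2.imwrite('pics/s9c.png',cv2.resize(b[120:300,160:340],None,fx=3.2,fy=3.2,interpolation=cv2.INTER_CUBIC))
m=(np.hypot(T[...,0]-.4237,T[...,1]-.058)<.035)&(T[...,2]>.03); print(m.sum(),np.median(T[m],0),T[m][:,2].max())
for t in ['stone_cyl','jar','dropper','phone','brush','beaker','wash','basket']:
    for r in nets.boxes_of(t,'top')[:1]: print(t,round(r['score'],2),np.round(r['location'],3))
T0=np.load('top0.npy')
print(ctrl.get_obs()['clock'])
E
```

```text
clock: 24.35
tool_pos: [0.4236, 0.0578, 0.156]
orientation: [-179.9, 0.0, -84.4]
force: [0.8, -0.6, 0.3]
opening: 0.0351
clock: 25.1
tool_pos: [0.4068, 0.2302, 0.2105]
orientation: [-180.0, 0.0, -84.3]
force: [0.1, 0.0, -1.0]
opening: 0.0349
33 [0.42331271 0.0570775  0.04203435] 0.051432758200021134
stone_cyl 0.5 [0.586 0.304 0.132]
jar 0.65 [0.624 0.049 0.122]
dropper 0.65 [ 0.546 -0.156  0.067]
phone 0.81 [0.309 0.342 0.009]
brush 0.75 [0.62  0.046 0.122]
beaker 0.81 [0.73  0.2   0.042]
wash 0.88 [ 0.63  -0.463  0.099]
basket 0.98 [ 0.467 -0.55   0.002]
25.6
```

View pics/t9c.png

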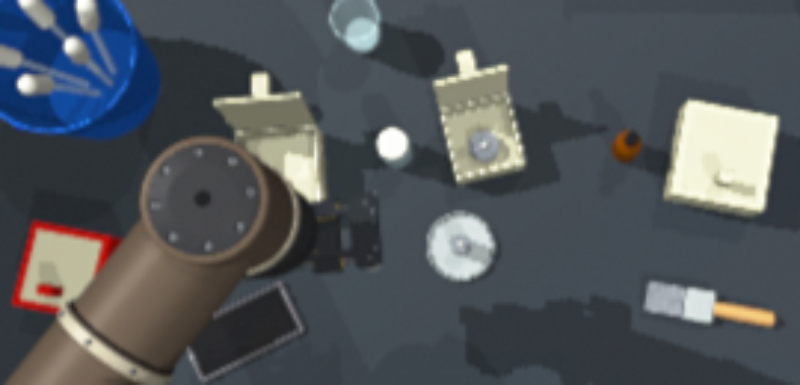

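View pics/s9c.png

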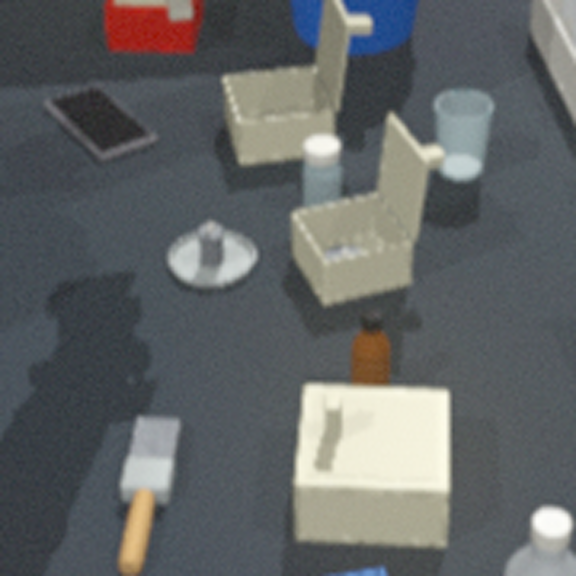

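The stone stands upright in the middle of the dish. The small and mid lids are open, the large one is shut, and the bystanders are where they were. The arm touches nothing.

```bash
python3 - <<'E'
from h import *
print(ctrl.close_job())
E
```

```text
the job is handed in; nothing more can be done
None
```

The air stone is standing upright in the middle of the steel dish, and the job was handed in at about 25.6 s.

- **Search:** I opened the small box first and found the disc stone, which I left in place. The mid box held the cylinder, so I stopped there. The large box was never touched.
- **Placing:** I lowered the stone onto the dish floor, felt about 5 N of contact, and released it. The last top-view depth check put its top at about 42 mm and its nipple tip at 51 mm. That is what a 38 mm stone standing on the dish floor should read, within 1–2 mm.
- **Boxes:** The small and mid lids were measured at about 98° and 100° just after opening. The last pictures show both open and the large one shut.
- **Bystanders:** By eye, everything on the bench looks unmoved in the last pictures. I did not measure every position.
- **Disagreement:** In the final picture the networks reported the stone, the jar and the brush at spots on the open lids, with scores of 0.5 to 0.75. The pictures contradict all three, and the depth check contradicts the stone's, so I ignored them.

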